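# Unlatch and uncouple the used filter

## Robot

A 7-joint arm with a two-finger parallel gripper is mounted at the origin on the work surface. World frame = base frame: x ahead of the robot, y to its left, z up, the work surface at z = 0. Lengths are in m, angles in rad, forces in N, time in s.
With the tool pointing down it reaches from about 0.35 to 0.9 m from the base axis. Payload 8.1 kg.
Tool frame: the origin (TCP) lies at the centre of the arm's flange, where the gripper is bolted on; the fingertips stand 178 mm ahead of it and the grasp point (between the pads) lies 159 mm ahead of it; x points along the fingers, z is the direction in which the jaws open and shut, and the axes are right-handed (so a half turn about x gives the same grasp; the last joint's range is limited). The gripper opens to 92 mm and grips with 3 to 60 N. Pads are 19 mm wide; open, the fingers measure 130 mm over their backs; the gripper's body (75 mm by 190 mm) begins 47 mm behind the grasp point.
Start: joints at [1.236, 0.434, 0.025, 1.573, -0.012, 1.134, -0.075], TCP at [0.144, -0.608, 0.405] pointing down, gripper open.
Joint ranges: [-2.62, 2.62], [-0.44, 2.09], [-1.27, 1.32], [0.08, 2.57], [-1.32, 4.46], [0.12, 2], [-2.74, 2.74]. Speed limits (rad/s): [2.22, 2.22, 3.01, 3.01, 3.14, 3.14, 3.14].

## Interface

Orientations are given as a rotation vector (axis times angle).
In Python, from cell import arm, get_image, search_frame, pinpoint gives the robot as it stands.
- The arm moves only by the tool arm_command, never from a script. Its argument "motion" is a list of rows, each a list of 7 numbers: the finger opening in mm, from 0 to 91.8, then the shift along the tool's x, y, z in mm, then the turn, a rotation vector about the tool's x, y, z in degrees. In form: [[fingers, x, y, z, ax, ay, az], ...]. A call has 1 to 5 rows; each row shifts and turns the commanded pose from where the row before left it, along the tool's axes as they then stand; what a row does not reach is not made up. A row lasts 1/8 s, in which the tool goes at most 62.5 mm and 10.7 degrees, less where a joint would pass 70% of its speed; a pose out of reach is approached as far as the arm can. A call with a gripper value outside its range is refused whole. The fingers move at their own pace and stop on an object; "newtons" is the grip in N (left out, the last holds). Time passes only in rows, so rows that do not move let the fingers close. It gives the time, the measured TCP pose, the force and the opening at its end, in the units of the state.
- arm.observe(): the state, without advancing time (a new reading comes with each control period).
- get_image(name): name is "scene" or "top" or "wrist"; returns a dict with "frame" (420x560x3 uint8, red, green, blue), "range_z" (420x560 float32, m along the optical axis (not along the pixel's ray), 0 where there is no reading), "K" (3x3 intrinsics, pixels), "origin" and "rotation" of the camera in the world; the wrist camera has in their place "tool_from_camera" (4x4, takes a point from camera to tool coordinates, whose origin is the TCP and whose axes are the tool frame's). Camera axes: x right, y down, z forward; pixel columns grow to the right and rows downward; lengths in m; the calibration is good to about 2 mm. A picture is of the moment at which its call begins: read the wrist's pose just before it.
- arm.sign_off(): hands the job in, once; it reports no verdict.
Trained networks look in the newest picture that a camera, given by its name, has taken for a name from the list of things; names that differ only in an ending like _2 or _b are one class to them, and where a whole thing is asked for, a point or a joint stands for the part that bears it (a point fixed in the world has none). Each returns a list of dicts, best first, with "p" (0 to 1); they miss things now and then, are a little off and sometimes report something else, mostly with a low value. They report only what shows in the picture. A call takes as long as a camera call.
- search_frame(camera, target): "point" ([x, y, z] in m, in world coordinates, good to about 4 mm: the middle of the surface that is visible of it).
- pinpoint(camera, target): "point" ([x, y, z] in m, in world coordinates, good to about 4 mm: a listed point, or the origin of a listed thing).
The state is a dict: "clock": time; "joints": joint angles; "dq": joint speeds; "joint_efforts": joint torques, N m; "position": TCP position; "ee_rot": TCP orientation; "force": force on the tool from outside, world axes, zero at the start; "ft_torque": the same for the moment, N m; "width": opening from 0.0 (shut) to 1.0 (fully open).
Only numpy, scipy, OpenCV 4.12 (cv2) and the standard library are available. Lean on these libraries where they do the work, as an engineer would, in place of code of your own. Each camera call takes 0.05 s, during which the arm holds its last target. There are 200 camera calls.

## Task

The filter on the green-sleeved outlet is used up. Lift its red draw-latch lever up and over until it falls fully open, pull the green sleeve back until the filter pops loose, let the sleeve spring fully forward again, then draw the filter straight out and lay it flat on the floor of the steel tray, wholly inside it and beside the pot. Leave the yellow outlet and its filter alone, do not let the used filter drop onto the table, and do not shift the other things on the bench.

Things in the scene. Friction and masses are not known exactly. Their poses are not given: they have to be found in the camera images.
- green_stand: Fixed bench outlet, coupler axis horizontal along own x, 62 mm above the table. Origin: on the table under the coupler's mouth (front edge of the resting sleeve); +x points to the white supply block (x 66 to 126 mm, top at 88), -x out of the mouth along the filter. Grey base plate 270 x 70 x 10 mm. Green sleeve, green stripe on block.
- green_saddles (a point): Point on the coupler axis midway between the two steel saddles that carry the filter: they are 10 mm long, centred 46.5 mm either side along the stand's x, 56 mm wide, lips up to 56 mm above the table. Between them (83 mm) fingers have free room beside the filter down to the base plate (10 mm above the table).
- green_sleeve (a joint): Travel of the green sleeve, m: 0 at rest (forward), 0.020 fully pulled back towards the supply block (stand's +x). A spring pushes it forward: about 4 N at rest, 9 N fully back. From about 0.012 on the filter is unlocked and a spring pushes it out by 20 mm (its centre from stand x = -70 to -90 mm); pull to 0.015 or more to be sure.
- green_sleeve_grip (a point): Point on the green sleeve's axis, to pinch from above across the axis; it travels with the sleeve. Sleeve: round tube 39 mm diameter, reaching 22 mm ahead of this point (stand's -x) and 20 mm behind it; its last 8 mm towards the block are a flange of 50 mm diameter against which the fingers may push.
- green_filter_center (a point): White cylindrical filter with two green bands, lying in the green outlet; this point is on its axis, in the middle of the housing (40 mm diameter, 125 mm long). Own x runs along it to the brass plug, which sticks out of one end by 42 mm (neck 13, rim 22 mm diameter). About 0.18 kg, balanced near this point. The used one.
- green_filter_tip (a point): Tip of the used filter's plug, 104.5 mm along its x from its centre. Locked, it is 34 mm inside the coupler's mouth; popped loose, about 14 mm, so draw the filter at least 16 mm further straight along the stand's -x before lifting it.
- green_filter_tail (a point): Centre of the used filter's plain end, 62.5 mm behind its centre.
- tray: Open stainless tray on a blue riser, fixed. Outside 230 mm (own x) x 165 mm (own y), walls 4 mm thick, rim 44 mm above the table, inner floor 24 mm above the table. Origin: on the table under its middle. The pot stands in its +y half; the -y half is free (from y = -78 to about +18 mm).
- pot: Small steel cup, 50 mm diameter, 45 mm high, standing in the tray near the +y long wall (45 to 50 mm to +y of the tray's middle, up to 60 mm either way along x). Origin: centre of its underside. Must stay.
- yellow_stand: Fixed bench outlet, coupler axis horizontal along own x, 62 mm above the table. Origin: on the table under the coupler's mouth (front edge of the resting sleeve); +x points to the white supply block (x 66 to 126 mm, top at 88), -x out of the mouth along the filter. Grey base plate 270 x 70 x 10 mm. This one has the yellow sleeve and a yellow stripe. Leave it alone.
- yellow_sleeve (a joint): Travel of the yellow sleeve in m, 0 at rest. Must stay at rest.
- yellow_filter_center (a point): White cylindrical filter with two yellow bands, lying in the yellow outlet; this point is on its axis, in the middle of the housing (40 mm diameter, 125 mm long). Own x runs along it to the brass plug, which sticks out of one end by 42 mm (neck 13, rim 22 mm diameter). About 0.18 kg, balanced near this point. It stays in its outlet.
- jar_green: Steel lidded jar, 57 mm diameter, 95 mm high, standing beside the green outlet's block (stand's +y side). Origin: centre of its underside.
- swab_box: Cardboard box 60 x 50 x 70 mm high standing beside the yellow outlet's block. Origin: centre of its underside.
- amber_bottle: Amber bottle, 60 mm diameter, 160 mm high, at the back. Origin: centre of its underside.
- spray_bottle: White bottle with blue cap, 64 mm diameter, 170 mm high, at the back. Origin: centre of its underside.
- tape_roll: Roll of white tape, 90 mm diameter, 25 mm high, near the robot. Origin: centre of its underside.
- dressing_pack: Blue dressing pack 70 x 50 x 45 mm high, lying on the table on the -y side of the green outlet, beside its filter. Origin: centre of its underside.
- green_latch (a joint): Angle of the red draw-latch lever that holds the used filter's plain end in the green outlet, rad: 0 closed (lying level across the top of the filter), grows as its free end is lifted up and over towards the stand's +y side; past about 1.2 it falls on by its own weight to 3.0, fully open, its steel hook hanging free. Closed, it also bars the filter from popping out. Light: under 1 N to lift.
- green_latch_grip (a point): Point on the green outlet's latch lever to pinch from above, fingers closing along the stand's x; 10 mm short of its free end, on the stand's -y side. Lever here: 20 mm wide (stand's x), 6 mm thick; closed, this point is at stand x = -132, y = -46 mm and 89 mm above the table. The lever can turn between the fingers as it swings.
- green_latch_pivot (a point): Hinge of that lever: axis along the stand's x, at stand x = -132, y = +34 mm, 66 mm above the table, on a 10 mm post 72 mm high. The grip point swings round it at 83 mm. Open, the lever sticks out level to +y, to about 125 mm from the stand's axis, lower than the filter's axis.
- yellow_latch (a joint): The same lever on the yellow outlet, 0 closed. Must stay closed.
- green_filter: The used filter as a whole; origin at the same point as its centre.

How it is judged:
On the way, in this order (a step that is already met when the one before it is completed fails the run):
1. the green outlet's latch lever is over and fully open (2.7 rad or more) (value of joint green_latch above 2.7 rad), for 0.2 s.
2. the green sleeve is pulled back (0.013 m or more) (value of joint green_sleeve above 0.013 m), for 0.1 s.
3. the green sleeve is let go and has sprung fully forward (under 0.002 m), with the filter popped loose (value of joint green_sleeve below 0.002 m and x of green_filter_center in the frame of green_stand below -0.084 m), for 0.2 s.
At the end, for the whole second after the job is handed in: The used filter lies flat on the tray's floor, released and at rest: tip and plain end inside the tray's walls, centre under 50 mm above the table (44 mm when flat), axis level within 0.12 rad; the green sleeve is fully forward (under 2 mm) and its latch lever still open (over 2.5 rad) (x of green_filter_tip in the frame of tray between -0.112 and 0.112 m and x of green_filter_tail in the frame of tray between -0.112 and 0.112 m and y of green_filter_tip in the frame of tray between -0.078 and 0.078 m and y of green_filter_tail in the frame of tray between -0.078 and 0.078 m and z of green_filter_center in the frame of tray below 0.05 m and angle between green_filter_center's own x axis and vertical between 1.45 and 1.69 rad and value of joint green_latch above 2.5 rad and value of joint green_sleeve below 0.002 m and linear speed of green_filter below 0.02 m/s); the robot touches nothing.
It fails at once if the yellow latch is lifted (over 0.3 rad), the yellow sleeve pulled by more than 5 mm, or the yellow filter moved by more than 15 mm (value of joint yellow_latch above 0.3 rad or value of joint yellow_sleeve above 0.005 m or distance of yellow_filter_center from where it was at the start of the episode above 0.015 m).
It fails at once if the used filter is down on the table (its centre lower than 34 mm, or an end lower than 22 mm above it) (height (world z) of green_filter_center below 0.034 m or height (world z) of any of green_filter_tip, green_filter_tail below 0.022 m).
It fails at once if another loose thing (pot, jar, boxes, bottles, tape, dressing pack) is shifted by more than 30 mm or tipped (distance of any of pot, jar_green, swab_box, amber_bottle, spray_bottle, tape_roll, dressing_pack from where it was at the start of the episode above 0.03 m or angle between any of pot, jar_green, swab_box, amber_bottle, spray_bottle, tape_roll, dressing_pack's own z axis and vertical above 0.3 rad).
It also fails if it takes over 72 s, if anything falls off the work surface, if the arm or the gripper's body presses on something with over 40 N, if the wrist force passes 120 N, or if a joint passes its speed limit or range.

## Working session

There is one attempt and no reset: what is moved stays moved. The work goes in short steps, Python scripts to look and compute and a tool call to move; the robot and the scene stay as the last step left them, time stands still between calls to the robot, and variables do not carry over. Pictures are saved under pics/ and viewed, about 8 in all and at most 12, crops included, and the job is handed in when it is done.

Besides the shell and the picture viewer there is one more tool, called after "Emit:" by a JSON object that holds its "name" and its "arguments", one argument or row to a line. arm_command: Moves the arm, as the interface text tells. Its arguments: {"type":"object","properties":{"motion":{"type":"array"},"newtons":{"type":"number"}},"required":["motion"]}

```bash
mkdir -p pics; ls
python3 - <<'E'
from cell import arm,get_image,search_frame,pinpoint
import cv2,numpy as np
s=arm.observe();print({k:np.round(v,3).tolist() for k,v in s.items()})
ims=[]
for c in("top","scene"):
    d=get_image(c);cv2.imwrite(f"pics/{c}0.png",d["frame"][:,:,::-1])
    print(c,d["origin"],np.round(d["rotation"],3).tolist())
    for t in["green_stand","green_saddles","green_sleeve_grip","green_filter_center","green_filter_tail","green_latch_grip","green_latch_pivot","tray","pot","yellow_stand","jar_green","dressing_pack","tape_roll","swab_box","amber_bottle","spray_bottle"]:
        r=pinpoint(c,t);print(t,[(np.round(q["point"],3).tolist(),round(q["p"],2)) for q in r[:2]])
E
```

```text
pics
{'clock': 0.0, 'joints': [1.236, 0.435, 0.025, 1.574, -0.012, 1.134, -0.075], 'dq': [0.001, 0.002, -0.001, 0.001, 0.0, -0.002, -0.001], 'joint_efforts': [0.001, -66.786, 0.985, -31.446, -0.061, 0.043, 0.0], 'position': [0.144, -0.608, 0.404], 'ee_rot': [1.038, 1.311, -1.036], 'force': [-0.413, -0.383, 0.155], 'ft_torque': [-0.007, 0.022, 0.021], 'width': 1.0}
top [ 0.33875541 -0.03102864  1.54970991] [-2.159, 2.136, -0.142]
green_stand [([0.584, 0.012, 0.002], 0.94)]
green_saddles [([0.498, -0.019, 0.06], 0.95)]
green_sleeve_grip [([0.603, 0.017, 0.061], 0.45), ([0.523, -0.142, 0.003], 0.42)]
green_filter_center [([0.513, -0.011, 0.065], 0.7)]
green_filter_tail [([0.453, -0.032, 0.06], 0.66)]
green_latch_grip [([0.473, -0.079, 0.089], 0.71)]
green_latch_pivot [([0.526, -0.143, 0.0], 0.68), ([0.443, -0.006, 0.064], 0.67)]
tray [([0.525, -0.321, 0.002], 0.89)]
pot [([0.508, -0.273, 0.023], 0.49), ([0.586, 0.01, 0.001], 0.17)]
yellow_stand [([0.501, 0.297, -0.0], 0.95)]
jar_green [([0.655, 0.112, -0.0], 0.71), ([0.39, -0.136, -0.003], 0.29)]
dressing_pack [([0.527, -0.141, 0.002], 
[... 493 characters left out ...]
center [([0.512, -0.013, 0.064], 0.82), ([0.502, -0.021, 0.064], 0.4)]
green_filter_tail [([0.456, -0.032, 0.064], 0.8)]
green_latch_grip []
green_latch_pivot [([0.446, -0.0, 0.065], 0.67)]
tray [([0.53, -0.323, -0.001], 0.78)]
pot [([0.506, -0.277, 0.022], 0.65), ([0.777, -0.155, -0.002], 0.42)]
yellow_stand [([0.503, 0.3, -0.004], 0.9)]
jar_green [([0.654, 0.113, 0.002], 0.88)]
dressing_pack [([0.532, -0.146, 0.0], 0.95), ([0.386, -0.133, -0.002], 0.17)]
tape_roll [([0.388, -0.133, -0.002], 0.77), ([0.78, -0.153, -0.0], 0.37)]
swab_box [([0.622, 0.275, 0.003], 0.59)]
amber_bottle [([0.765, 0.194, -0.001], 0.74)]
spray_bottle [([0.778, -0.154, 0.001], 0.93), ([0.528, -0.147, -0.001], 0.28)]
```

View pics/top0.png

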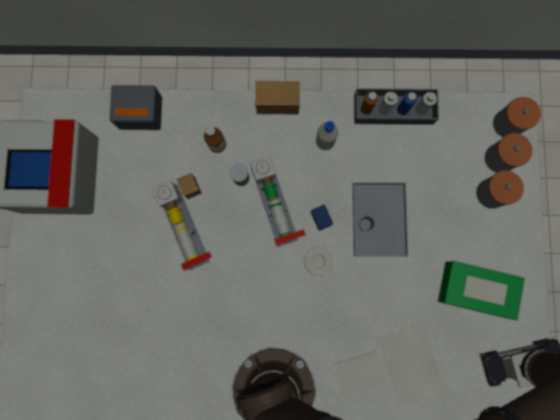

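View pics/scene0.png

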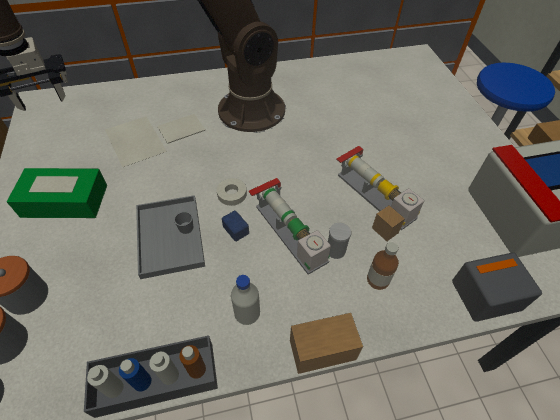

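```bash
cat > h.py <<'E'
import numpy as np,cv2
from scipy.spatial.transform import Rotation as R
from cell import arm,get_image,search_frame,pinpoint
def rot(a):
    a=np.array(a,float); return a if a.shape==(3,3) else R.from_rotvec(a).as_matrix()
def cloud(d,st=None):
    z=d["range_z"];v,u=np.indices(z.shape);K=d["K"]
    P=np.stack([(u-K[0,2])/K[0,0]*z,(v-K[1,2])/K[1,1]*z,z],-1)
    if "origin" in d: return P@rot(d["rotation"]).T+d["origin"]
    T=np.array(d["tool_from_camera"]);P=P@T[:3,:3].T+T[:3,3]
    return P@rot(st["ee_rot"]).T+st["position"]
E
python3 - <<'E'
from h import *
d=get_image("top");P=cloud(d);F=d["frame"].astype(int);hsv=cv2.cvtColor(d["frame"],cv2.COLOR_RGB2HSV)
def box(m,lab):
    q=P[m][:,:2].astype(np.float32); r=cv2.minAreaRect(q*1000);print(lab,m.sum(),np.round(r[0],1),np.round(r[1],1),round(r[2],1),"medz",np.median(P[m][:,2]).round(4))
x,y,z=P[...,0],P[...,1],P[...,2];v=d["range_z"]>0
m=v&(x>.38)&(x<.68)&(y>-.45)&(y<-.2)&(z>.038)&(z<.049)
m=cv2.morphologyEx(m.astype(np.uint8),cv2.MORPH_OPEN,np.ones((2,2)))>0
box(m,"tray rim")
m=v&(x>.43)&(x<.72)&(y>-.06)&(y<.08)&(z>.079)&(z<.094)
# white filter top ridge + sleeve ridge: heights near axis top
c=np.array([.583,.0105]);
ex=np.array([np.cos(np.radians(18.3)),np.sin(np.radians(18.3))]);ey=np.array([-ex[1],ex[0]])
q=P[...,:2]-c;sx=q@ex;sy=q@ey
for a,b,l in((-.115,-.03,"filter"),(.004,.03,"sleeve")):
    n=v&(sx>a)&(sx<b)&(abs(sy)<.03)&(z>.068)&(z<.1)
    for lo in np.arange(a,b,.012):
        k=n&(sx>=lo)&(sx<lo+.012); print(l,lo.round(3),k.sum(),"sy mid",np.round((sy[k].min()+sy[k].max())/2*1000,1) if k.any() else 0,"mean",np.round(sy[k].mean()*1000,1),"zmax",np.round(z[k].max(),3))
n=v&(abs(sy)<.05)&(sx>.03)&(sx<.15)&(z>.083)&(z<.093);box(n,"block (expect 60 long)")
r=v&(hsv[...,1]>150)&((hsv[...,0]<8)|(hsv[...,0]>172))&(x>.4)&(x<.55)&(y>-.15)&(y<.06);box(r,"red lever")
k=r;print("red sx",sx[k].min(),sx[k].max(),"sy",sy[k].min(),sy[k].max(),"z",z[k].min(),z[k].max())
E
```

```text
tray rim 244 [ 522.6 -332.3] [227.9 179.1] 0.6 medz 0.0357
filter -0.115 47 sy mid -1.5 mean -1.2 zmax 0.088
filter -0.103 45 sy mid -1.8 mean -2.2 zmax 0.089
filter -0.091 50 sy mid -1.0 mean -0.5 zmax 0.088
filter -0.079 47 sy mid -1.5 mean -1.7 zmax 0.087
filter -0.067 50 sy mid -0.9 mean -0.4 zmax 0.087
filter -0.055 45 sy mid 0.2 mean 0.2 zmax 0.09
filter -0.043 51 sy mid -0.6 mean -0.3 zmax 0.085
filter -0.031 2 sy mid 7.4 mean 7.4 zmax 0.082
sleeve 0.004 45 sy mid 1.4 mean 1.0 zmax 0.085
sleeve 0.016 45 sy mid 1.0 mean 0.7 zmax 0.087
sleeve 0.028 9 sy mid 5.1 mean 5.8 zmax 0.087
block (expect 60 long) 335 [652.   43.2] [92.1 78.5] 19.8 medz 0.0886
red lever 155 [459.5 -43.2] [17.9 87.2] 20.5 medz 0.0921
red sx -0.14361472424754784 -0.12489820894242964 sy -0.055692824508304324 0.03132564047567229 z 0.0830736279846993 0.10368524000970081
```

```bash
cat >> h.py <<'E'
S0=np.array([.5835,.0105]);YAW=19.5
try:
    import json;_c=json.load(open("stand.json"));S0=np.array(_c[:2]);YAW=_c[2]
except Exception: pass
def S(sx,sy,z):
    a=np.radians(YAW);return np.array([S0[0]+sx*np.cos(a)-sy*np.sin(a),S0[1]+sx*np.sin(a)+sy*np.cos(a),z])
def toS(p):
    a=np.radians(YAW);p=np.array(p);q=p[...,:2]-S0
    return np.stack([q[...,0]*np.cos(a)+q[...,1]*np.sin(a),-q[...,0]*np.sin(a)+q[...,1]*np.cos(a),p[...,2]],-1)
def plan(wps,s=None):
    """wps: (grasp xyz, jaw yaw deg, rows); prints rows shift mm in tool axes, turn deg"""
    s=s or arm.observe();M=rot(s["ee_rot"]);p=np.array(s["position"])
    print("grasp now",np.round(p+.159*M[:,0],4),"S",np.round(toS(p+.159*M[:,0]),4),"x",np.round(M[:,0],3),"jaw yaw",round(np.degrees(np.arctan2(M[1,2],M[0,2])),1),"t",s["clock"],"w",round(s["width"]*91.8,1))
    for g,a,n in wps:
        a=np.radians(a);x=np.array([0,0,-1.]);z=np.array([np.cos(a),np.sin(a),0])
        T=np.stack([x,np.cross(z,x),z],1);q=np.array(g)-.159*x
        rv=R.from_matrix(M.T@T).as_rotvec()/n;d=(q-p)/n
        for i in range(n):
            print(np.round(np.r_[1000*M.T@d,np.degrees(rv)],1).tolist())
            M=M@R.from_rotvec(rv).as_matrix();p=p+d
        print("--")
E
python3 - <<'E'
from h import *
plan([])
g=S(-.10,-.03,.22);plan([(g,YAW,12)]);plan([(g,YAW+180,20)])
E
```

```text
grasp now [ 0.1436 -0.6083  0.2457] S [-0.6213 -0.4365  0.2457] x [ 0. -0. -1.] jaw yaw -76.7 t 1.75 w 91.7
grasp now [ 0.1436 -0.6083  0.2457] S [-0.6213 -0.4365  0.2457] x [ 0. -0. -1.] jaw yaw -76.7 t 1.75 w 91.7
[2.1, 39.5, -38.4, -8.0, 0.0, 0.0]
[2.1, 44.5, -32.5, -8.0, 0.0, 0.0]
[2.1, 48.6, -26.0, -8.0, 0.0, 0.0]
[2.1, 51.7, -18.9, -8.0, 0.0, 0.0]
[2.1, 53.9, -11.5, -8.0, 0.0, 0.0]
[2.1, 54.9, -3.9, -8.0, 0.0, 0.0]
[2.1, 55.0, 3.8, -8.0, 0.0, 0.0]
[2.1, 53.9, 11.4, -8.0, 0.0, 0.0]
[2.1, 51.8, 18.8, -8.0, 0.0, 0.0]
[2.1, 48.6, 25.9, -8.0, 0.0, 0.0]
[2.1, 44.6, 32.4, -8.0, 0.0, 0.0]
[2.1, 39.6, 38.3, -8.0, 0.0, 0.0]
--
grasp now [ 0.1436 -0.6083  0.2457] S [-0.6213 -0.4365  0.2457] x [ 0. -0. -1.] jaw yaw -76.7 t 1.75 w 91.7
[1.3, 23.7, -23.0, 4.2, 0.0, -0.0]
[1.3, 22.0, -24.7, 4.2, 0.0, -0.0]
[1.3, 20.1, -26.2, 4.2, 0.0, -0.0]
[1.3, 18.1, -27.6, 4.2, 0.0, -0.0]
[1.3, 16.1, -28.9, 4.2, 0.0, -0.0]
[1.3, 13.9, -30.0, 4.2, 0.0, -0.0]
[1.3, 11.7, -30.9, 4.2, 0.0, -0.0]
[1.3, 9.4, -31.7, 4.2, 0.0, -0.0]
[1.3, 7.1, -32.3, 4.2, 0.0, -0.0]
[1.3, 4.7, -32.7, 4.2, 0.0, -0.0]
[1.3, 2.3, -33.0, 4.2, 0.0, -0.0]
[1.3, -0.1, -33.0, 4.2, 0.0, -0.0]
[1.3, -2.6, -33.0, 4.2, 0.0, -0.0]
[1.3, -5.0, -32.7, 4.2, 0.0, -0.0]
[1.3, -7.3, -32.2, 4.2, 0.0, -0.0]
[1.3, -9.7, -31.6, 4.2, 0.0, -0.0]
[1.3, -11.9, -30.8, 4.2, 0.0, -0.0]
[1.3, -14.2, -29.9, 4.2, 0.0, -0.0]
[1.3, -16.3, -28.7, 4.2, 0.0, -0.0]
[1.3, -18.4, -27.5, 4.2, 0.0, -0.0]
--
```

Emit:
{"name": "arm_command", "arguments": {
  "motion": [
    [90,2,39.5,-38.4,-8,0,0],
    [90,2,44.5,-32.5,-8,0,0],
    [90,2,48.6,-26,-8,0,0],
    [90,2,51.7,-18.9,-8,0,0],
    [90,2,53.9,-11.5,-8,0,0]
  ],
  "newtons": 10
}}

```text
clock: 2.38
position: [0.2928, -0.3746, 0.395]
ee_rot: [0.498, 1.512, -0.499]
force: [0.9, -0.4, -0.9]
width: 0.983
```

Emit:
{"name": "arm_command", "arguments": {
  "motion": [
    [90,2,54.9,-3.9,-8,0,0],
    [90,2,55,3.8,-8,0,0],
    [90,2,53.9,11.4,-8,0,0],
    [90,2,51.8,18.8,-8,0,0],
    [90,2,48.6,25.9,-8,0,0]
  ]
}}

```text
clock: 3.0
position: [0.4415, -0.1429, 0.385]
ee_rot: [-0.049, 1.569, 0.048]
force: [-0.1, -0.7, -0.5]
width: 0.978
```

Emit:
{"name": "arm_command", "arguments": {
  "motion": [
    [90,2,44.6,32.4,-8,0,0],
    [50,2,39.6,38.3,-8,0,0],
    [50,0,0,0,0,0,0],
    [50,0,0,0,0,0,0]
  ]
}}

```text
clock: 3.5
position: [0.5002, -0.0521, 0.3805]
ee_rot: [-0.264, 1.555, 0.263]
force: [0.9, -1.0, -0.2]
width: 0.703
```

Run:
```python
from h import *
s=arm.observe();print(np.round(s["joints"],2));d=get_image("wrist");cv2.imwrite("pics/w1.png",d["frame"][:,:,::-1])
P=cloud(d,s);q=toS(P);sx,sy,z=q[...,0],q[...,1],q[...,2];v=d["range_z"]>0
hsv=cv2.cvtColor(d["frame"],cv2.COLOR_RGB2HSV)
for lo in np.arange(-.13,.06,.01):
    k=v&(sx>=lo)&(sx<lo+.01)&(abs(sy)<.03)&(z>.066)&(z<.095)
    if k.sum()>20: print(lo.round(3),k.sum(),np.round((np.percentile(sy[k],1)+np.percentile(sy[k],99))*500,1),"zmax",np.percentile(z[k],98).round(4))
for n,hl,hh in(("red",0,8),("green",45,85)):
    k=v&(hsv[...,1]>120)&(hsv[...,0]>=hl)&(hsv[...,0]<=hh)&(z>.05)&(abs(sy)<.1)&(sx>-.2)&(sx<.1)
    if k.sum()>20: print(n,k.sum(),"sx",np.percentile(sx[k],[1,50,99]).round(4),"sy",np.percentile(sy[k],[1,50,99]).round(4),"z",np.percentile(z[k],[1,50,99]).round(4))
    if n=="red": print(cv2.minAreaRect((P[k][:,:2]*1000).astype(np.float32)))
for t in["green_latch_grip","green_stand","green_sleeve_grip","green_filter_tail","green_filter_center"]:
    print(t,[(np.round(r["point"],4).tolist(),toS(r["point"]).round(4).tolist(),round(r["p"],2)) for r in pinpoint("wrist",t)[:1]])
plan([])
```

```text
[ 0.47  0.33 -0.6   1.86  0.22  1.02  0.12]
-0.13 940 0.4 zmax 0.0927
-0.12 607 0.4 zmax 0.0827
-0.11 596 0.1 zmax 0.0822
-0.1 588 0.1 zmax 0.0822
-0.09 604 0.2 zmax 0.0825
-0.08 613 -0.2 zmax 0.0826
-0.07 598 -0.3 zmax 0.0825
-0.06 595 0.1 zmax 0.0823
-0.05 608 -0.0 zmax 0.0822
-0.04 609 -0.0 zmax 0.0826
-0.03 608 -0.4 zmax 0.0826
-0.02 444 -0.1 zmax 0.0823
-0.01 367 -0.1 zmax 0.0816
-0.0 584 0.1 zmax 0.0818
0.01 574 -0.3 zmax 0.0819
0.02 576 -0.1 zmax 0.0817
0.03 856 0.1 zmax 0.0872
0.04 365 0.2 zmax 0.079
0.05 496 -0.3 zmax 0.079
red 3529 sx [-0.147  -0.1336 -0.0436] sy [-0.0551 -0.0057  0.0354] z [0.0894 0.0918 0.3086]
((547.4458618164062, 13.749298095703125), (249.90164184570312, 93.73932647705078), 33.37517166137695)
green 5948 sx [-0.154  -0.0246  0.0369] sy [-0.0258 -0.0028  0.021 ] z [0.0541 0.0812 0.3094]
green_latch_grip [([0.4721, -0.0815, 0.0867], [-0.1357, -0.0495, 0.0867], 0.68)]
green_stand [([0.5855, 0.0103, -0.002], [0.0018, -0.0009, -0.002], 0.91)]
green_sleeve_grip [([0.5998, 0.0205, 0.0615], [0.0187, 0.004, 0.0615], 0.64)]
green_filter_tail [([0.4516, -0.0331, 0.0601], [-0.1389, 0.0029, 0.0601], 0.74)]
green_filter_center [([0.5164, -0.0188, 0.0644], [-0.073, -0.0052, 0.0644], 0.64)]
grasp now [ 0.5001 -0.0527  0.2218] S [-0.0997 -0.0317  0.2218] x [ 0. -0. -1.] jaw yaw 19.2 t 3.8 w 50.4
```

View pics/w1.png

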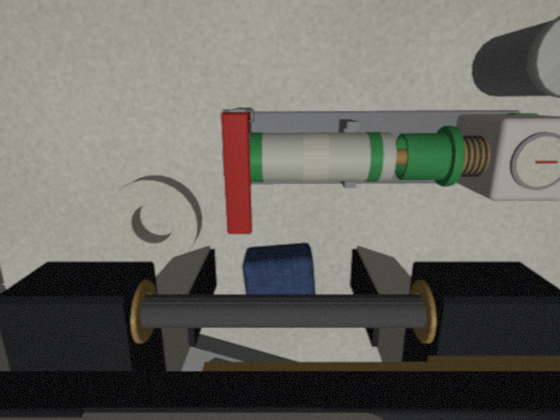

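Run:
```python
from h import *
w=[(S(-.133,-.046,.15),YAW,2),(S(-.133,-.046,.089),YAW,2)]
plan(w)
print("arc")
s=arm.observe()
# arc in stand yz
import numpy as np
pv=np.array([.034,.066]);r0=np.array([-.080,.023]);prev=pv+r0
for k in range(1,11):
    t=k*1.35/10;c,s_=np.cos(-t),np.sin(-t);p=pv+np.array([c*r0[0]-s_*r0[1],s_*r0[0]+c*r0[1]])
    print(round(t,2),np.round(p*1000,1),"dy,dz",np.round((p-prev)*1000,1));prev=p
```

```text
grasp now [ 0.5001 -0.0527  0.2218] S [-0.0997 -0.0317  0.2218] x [ 0. -0. -1.] jaw yaw 19.2 t 3.8 w 50.4
[35.9, -7.3, -16.6, -0.2, -0.0, 0.0]
[35.9, -7.2, -16.6, -0.2, -0.0, 0.0]
--
[30.5, -0.0, -0.0, -0.0, -0.0, 0.0]
[30.5, -0.0, -0.0, -0.0, -0.0, 0.0]
--
arc
0.14 [-42.2  99.6] dy,dz [ 3.8 10.6]
0.27 [-37.  109.5] dy,dz [5.2 9.9]
0.41 [-30.5 118.7] dy,dz [6.5 9.2]
0.54 [-22.8 126.9] dy,dz [7.7 8.2]
0.68 [-14.1 133.9] dy,dz [8.7 7.1]
0.81 [ -4.5 139.8] dy,dz [9.6 5.9]
0.95 [  5.8 144.3] dy,dz [10.3  4.5]
1.08 [ 16.6 147.4] dy,dz [10.8  3.1]
1.22 [ 27.7 149. ] dy,dz [11.1  1.6]
1.35 [ 38.9 149.1] dy,dz [11.2  0.1]
```

Emit:
{"name": "arm_command", "arguments": {
  "motion": [
    [45,36,-7.3,-16.6,0,0,0],
    [45,36,-7.2,-16.6,-0.4,0,0],
    [45,30,0,0,0,0,0],
    [45,31,0,0,0,0,0],
    [10,0,0,0,0,0,0]
  ],
  "newtons": 8
}}

```text
clock: 4.42
position: [0.4728, -0.0768, 0.2463]
ee_rot: [-0.268, 1.558, 0.27]
force: [0.1, 0.1, 0.6]
width: 0.429
```

Emit:
{"name": "arm_command", "arguments": {
  "motion": [
    [10,0,0,0,0,0,0],
    [10,0,0,0,0,0,0],
    [10,0,0,0,0,0,0],
    [10,0,0,0,0,0,0]
  ]
}}

```text
clock: 4.92
position: [0.4725, -0.0771, 0.2486]
ee_rot: [-0.27, 1.557, 0.267]
force: [-7.1, -2.2, 6.8]
width: 0.215
```

Run:
```python
from h import *
plan([]); print(arm.observe()["force"])
```

```text
grasp now [ 0.4721 -0.0775  0.0896] S [-0.1343 -0.0457  0.0896] x [-0.003 -0.002 -1.   ] jaw yaw 19.6 t 4.925 w 19.8
[-7.12160823 -2.18249921  6.7636908 ]
```

Emit:
{"name": "arm_command", "arguments": {
  "motion": [
    [10,-10.6,3.8,-1.5,0,0,0],
    [10,-9.9,5.2,0,0,0,0],
    [10,-9.2,6.5,0,0,0,0],
    [10,-8.2,7.7,0,0,0,0],
    [10,-7.1,8.7,0,0,0,0]
  ]
}}

```text
clock: 5.55
position: [0.4611, -0.0465, 0.2935]
ee_rot: [-0.27, 1.555, 0.269]
force: [-3.6, -2.1, -2.1]
width: 0.215
```

Run:
```python
from h import *
plan([]); print(arm.observe()["force"])
```

```text
grasp now [ 0.461  -0.0466  0.1345] S [-0.1345 -0.0129  0.1345] x [-0.001 -0.001 -1.   ] jaw yaw 19.7 t 5.55 w 19.7
[-3.58635118 -2.14932558 -2.13098926]
```

Emit:
{"name": "arm_command", "arguments": {
  "motion": [
    [10,-5.9,9.6,-1,0,0,0],
    [10,-4.5,10.3,0,0,0,0],
    [10,-3.1,10.8,0,0,0,0],
    [10,-1.6,11.1,0,0,0,0],
    [10,0,11.2,0,0,0,0]
  ]
}}

```text
clock: 6.18
position: [0.4429, 0.0036, 0.308]
ee_rot: [-0.269, 1.553, 0.27]
force: [-0.1, -0.1, -2.9]
width: 0.218
```

Emit:
{"name": "arm_command", "arguments": {
  "motion": [
    [10,1.3,8,0,0,0,0],
    [45,0,0,0,0,0,0],
    [45,0,0,0,0,0,0],
    [45,0,0,0,0,0,0],
    [45,0,0,0,0,0,0]
  ]
}}

```text
clock: 6.8
position: [0.4403, 0.01, 0.3065]
ee_rot: [-0.269, 1.554, 0.269]
force: [0.1, -0.3, 0.3]
width: 0.487
```

Emit:
{"name": "arm_command", "arguments": {
  "motion": [
    [45,-30,0,0,0,0,0],
    [45,-40,-20,20,0,0,0],
    [45,0,-60,20,0,0,0],
    [45,0,0,0,0,0,0]
  ]
}}

```text
clock: 7.3
position: [0.5063, -0.0554, 0.3765]
ee_rot: [-0.265, 1.553, 0.263]
force: [0.0, 0.7, -0.4]
width: 0.49
```

```bash
cat > look.py <<'E'
from h import *
import sys
def look(name):
    plan([]);s=arm.observe();d=get_image("wrist");cv2.imwrite(f"pics/{name}.png",d["frame"][:,:,::-1])
    P=cloud(d,s);q=toS(P);v=d["range_z"]>0
    hsv=cv2.cvtColor(d["frame"],cv2.COLOR_RGB2HSV);zt=s["position"][2]-.2
    for n,hl,hh in(("red",0,8),("green",45,85)):
        k=v&(hsv[...,1]>120)&(hsv[...,0]>=hl)&(hsv[...,0]<=hh)&(q[...,2]>.02)&(q[...,2]<.1)&(abs(q[...,1])<.16)&(q[...,0]>-.2)&(q[...,0]<.1)
        if k.sum()>20: print(n,k.sum(),*[np.percentile(q[k][:,i],[1,50,99]).round(4) for i in range(3)])
    return d,q,v,hsv
E
python3 - <<'E'
from look import *
d,q,v,hsv=look("w2")
k=v&(hsv[...,1]>120)&(hsv[...,0]>45)&(hsv[...,0]<85)&(q[...,2]>.05)&(q[...,2]<.1)&(abs(q[...,1])<.006)
h,e=np.histogram(q[k][:,0],np.arange(-.15,.06,.004));print([(round(a,3),int(b)) for a,b in zip(e,h) if b])
E
```

```text
grasp now [ 0.5065 -0.0555  0.2175] S [-0.0946 -0.0366  0.2175] x [ 0.001 -0.001 -1.   ] jaw yaw 19.3 t 7.3 w 44.9
red 2280 [-0.1436 -0.134   0.0913] [-0.      0.0774  0.1098] [0.0457 0.0517 0.0919]
green 4076 [-0.1242  0.0107  0.0373] [-0.0197  0.0028  0.0216] [0.0485 0.079  0.0867]
[(np.float64(-0.126), 48), (np.float64(-0.122), 76), (np.float64(-0.118), 18), (np.float64(-0.034), 20), (np.float64(-0.03), 86), (np.float64(-0.026), 55), (np.float64(-0.006), 18), (np.float64(-0.002), 78), (np.float64(0.002), 83), (np.float64(0.006), 78), (np.float64(0.01), 84), (np.float64(0.014), 81), (np.float64(0.018), 81), (np.float64(0.022), 84), (np.float64(0.026), 82), (np.float64(0.03), 133), (np.float64(0.034), 80)]
```

View pics/w2.png

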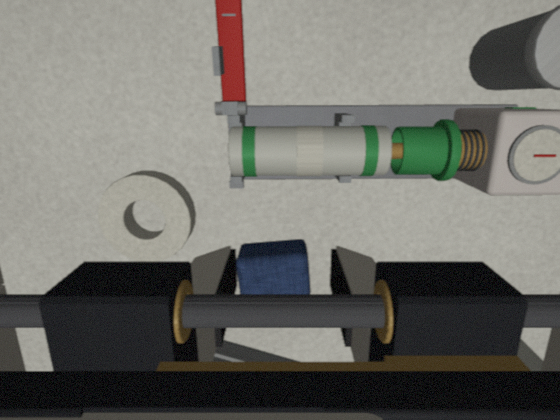

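```bash
echo '[0.5807,0.0095,19.5]' > stand.json
python3 - <<'E'
from h import *
plan([(S(.021,0,.18),YAW-90,9),(S(.021,0,.062),YAW-90,4)])
E
```

```text
grasp now [ 0.5049 -0.053   0.2171] S [-0.0923 -0.0336  0.2171] x [-0.  0. -1.] jaw yaw 19.4 t 7.35 w 45.1
[4.1, 3.8, 12.6, 10.0, -0.0, 0.0]
[4.1, 5.9, 11.7, 10.0, -0.0, 0.0]
[4.1, 7.8, 10.5, 10.0, -0.0, 0.0]
[4.1, 9.5, 9.0, 10.0, -0.0, 0.0]
[4.1, 11.0, 7.2, 10.0, -0.0, 0.0]
[4.1, 12.0, 5.2, 10.0, -0.0, 0.0]
[4.1, 12.8, 3.0, 10.0, -0.0, 0.0]
[4.1, 13.1, 0.8, 10.0, -0.0, 0.0]
[4.1, 13.0, -1.5, 10.0, -0.0, 0.0]
--
[29.5, -0.0, -0.0, 0.0, 0.0, 0.0]
[29.5, -0.0, -0.0, 0.0, 0.0, 0.0]
[29.5, -0.0, -0.0, 0.0, 0.0, 0.0]
[29.5, -0.0, -0.0, 0.0, 0.0, 0.0]
--
```

Emit:
{"name": "arm_command", "arguments": {
  "motion": [
    [70,4,3.8,12.6,10,0,0],
    [70,4,5.9,11.7,10,0,0],
    [70,4,7.8,10.5,10,0,0],
    [70,4,9.5,9,10,0,0],
    [70,4,11,7.2,10,0,0]
  ]
}}

```text
clock: 7.98
position: [0.5567, -0.0109, 0.3561]
ee_rot: [0.419, 1.531, -0.418]
force: [-0.7, 0.8, -1.0]
width: 0.764
```

Emit:
{"name": "arm_command", "arguments": {
  "motion": [
    [70,4,12,5.2,10,0,0],
    [70,4,12.8,3,10,0,0],
    [70,4,13.1,0.8,10,0,0],
    [70,4,13,-1.5,10,0,0],
    [70,0,0,0,0,0,0]
  ]
}}

```text
clock: 8.6
position: [0.599, 0.0206, 0.3399]
ee_rot: [0.95, 1.355, -0.951]
force: [0.2, 0.4, 0.2]
width: 0.763
```

Emit:
{"name": "arm_command", "arguments": {
  "motion": [
    [70,0,0,0,0,0,0],
    [70,0,0,0,0,0,0]
  ]
}}

```text
clock: 8.85
position: [0.5989, 0.0186, 0.3407]
ee_rot: [0.951, 1.353, -0.951]
force: [-0.3, -0.5, -0.1]
width: 0.759
```

Run:
```python
from look import *
d,q,v,hsv=look("w3")
k=v&(hsv[...,1]>120)&(hsv[...,0]>45)&(hsv[...,0]<85)&(q[...,2]>.05)&(q[...,2]<.1)&(abs(q[...,1])<.006)
h,e=np.histogram(q[k][:,0],np.arange(-.15,.06,.003));print([(round(float(a),3),int(b)) for a,b in zip(e,h) if b])
plan([(S(.021,0,.062),YAW-90,4)])
```

```text
grasp now [0.5989 0.0185 0.1817] S [0.0202 0.0024 0.1817] x [-0. -0. -1.] jaw yaw -70.2 t 8.85 w 69.7
red 899 [-0.1368 -0.1262  0.0973] [-0.0005  0.0699  0.0969] [0.0435 0.0506 0.0922]
green 3480 [-0.0274  0.02    0.0422] [-0.0214  0.      0.0204] [0.0622 0.0794 0.0866]
[(-0.03, 21), (-0.027, 59), (-0.024, 61), (-0.021, 26), (0.0, 44), (0.003, 69), (0.006, 67), (0.009, 64), (0.012, 73), (0.015, 69), (0.018, 68), (0.021, 69), (0.024, 72), (0.027, 73), (0.03, 71), (0.033, 36), (0.036, 80), (0.039, 90), (0.042, 12)]
grasp now [0.599  0.0185 0.1817] S [0.0203 0.0023 0.1817] x [-0. -0. -1.] jaw yaw -70.3 t 8.9 w 69.9
[29.9, 0.2, 0.6, 0.1, 0.0, 0.0]
[29.9, 0.2, 0.6, 0.1, 0.0, 0.0]
[29.9, 0.2, 0.6, 0.1, 0.0, 0.0]
[29.9, 0.2, 0.6, 0.1, 0.0, 0.0]
--
```

Emit:
{"name": "arm_command", "arguments": {
  "motion": [
    [70,30,0.5,1,0.2,0,0],
    [70,30,0.5,1,0,0,0],
    [70,30,0.5,0.3,0,0,0],
    [70,29,0,0,0,0,0],
    [30,0,0,0,0,0,0]
  ],
  "newtons": 30
}}

```text
clock: 9.52
position: [0.6005, 0.0168, 0.2198]
ee_rot: [0.953, 1.355, -0.958]
force: [-0.2, 1.0, 0.7]
width: 0.696
```

Emit:
{"name": "arm_command", "arguments": {
  "motion": [
    [30,0,0,0,0,0,0],
    [30,0,0,0,0,0,0],
    [30,0,0,0,0,0,0],
    [30,0,0,0,0,0,0]
  ]
}}

```text
clock: 10.02
position: [0.602, 0.0172, 0.2227]
ee_rot: [0.956, 1.349, -0.954]
force: [-1.3, -1.7, 7.2]
width: 0.405
```

Run:
```python
from h import *
plan([]); print(arm.observe()["force"])
```

```text
grasp now [0.6024 0.0171 0.0637] S [ 0.023  -0.      0.0637] x [ 0.002 -0.    -1.   ] jaw yaw -70.5 t 10.025 w 37.2
[-1.29086916 -1.6715733   7.23588596]
```

Emit:
{"name": "arm_command", "arguments": {
  "motion": [
    [30,0,5,0,0,0,0],
    [30,0,5,0,0,0,0],
    [30,0,5,0,0,0,0],
    [30,0,4,0,0,0,0],
    [30,0,0,0,0,0,0]
  ]
}}

```text
clock: 10.65
position: [0.6189, 0.0232, 0.2226]
ee_rot: [0.954, 1.351, -0.957]
force: [-7.7, -2.0, 14.1]
width: 0.407
```

Run:
```python
from look import *
d,q,v,hsv=look("w4"); print(arm.observe()["force"])
```

```text
grasp now [0.6187 0.023  0.0636] S [0.0403 0.     0.0636] x [-0.001 -0.001 -1.   ] jaw yaw -70.5 t 10.65 w 37.3
red 142 [0.0483 0.0963 0.0999] [-0.0194  0.0002  0.0008] [0.0763 0.0921 0.0936]
green 5690 [0.0185 0.0524 0.0598] [-0.0214 -0.0001  0.0212] [0.0685 0.0802 0.0868]
[-7.83726776 -2.43276323 13.23543493]
```

View pics/w4.png

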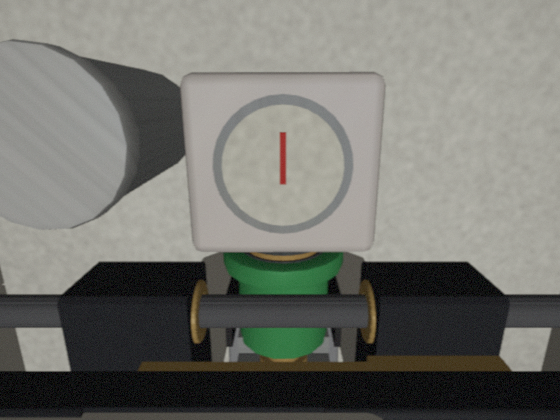

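Emit:
{"name": "arm_command", "arguments": {
  "motion": [
    [70,0,0,0,0,0,0],
    [70,0,0,0,0,0,0],
    [70,0,0,0,0,0,0],
    [70,-30,0,0,0,0,0],
    [70,-60,0,0,0,0,0]
  ]
}}

```text
clock: 11.32
position: [0.6187, 0.0239, 0.3105]
ee_rot: [0.953, 1.355, -0.957]
force: [0.7, -0.3, 0.7]
width: 0.762
```

Emit:
{"name": "arm_command", "arguments": {
  "motion": [
    [85,-40,-50,0,0,0,0],
    [85,0,-60,0,0,0,0],
    [85,0,-60,0,0,0,0],
    [85,0,0,0,0,0,0],
    [85,0,0,0,0,0,0]
  ]
}}

```text
clock: 11.95
position: [0.461, -0.0324, 0.3514]
ee_rot: [0.956, 1.349, -0.954]
force: [1.0, -0.3, -0.8]
width: 0.922
```

Run:
```python
from look import *
d,q,v,hsv=look("w5")
k=v&(hsv[...,1]>120)&(hsv[...,0]>45)&(hsv[...,0]<85)&(q[...,2]>.05)&(q[...,2]<.1)&(abs(q[...,1])<.006)
h,e=np.histogram(q[k][:,0],np.arange(-.16,.06,.003));print([(round(float(a),3),int(b)) for a,b in zip(e,h) if b])
```

```text
grasp now [ 0.4614 -0.0323  0.1924] S [-0.1264  0.0004  0.1924] x [ 0.002  0.    -1.   ] jaw yaw -70.5 t 11.95 w 84.7
red 2327 [-0.1405 -0.1305 -0.1219] [0.0399 0.0851 0.1244] [0.0459 0.0525 0.0589]
green 2424 [-0.1412 -0.0396  0.011 ] [-0.0187 -0.0007  0.0176] [0.0502 0.0788 0.0826]
[(-0.142, 58), (-0.139, 63), (-0.136, 66), (-0.049, 33), (-0.046, 92), (-0.043, 88), (-0.04, 20), (-0.001, 59), (0.002, 101), (0.005, 101), (0.008, 67)]
```

View pics/w5.png

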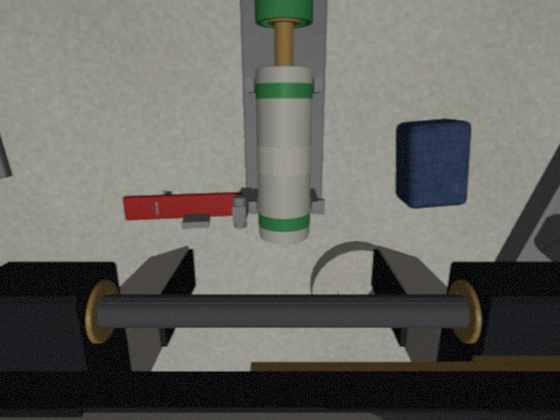

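Run:
```python
from h import *
plan([(S(-.078,0,.15),YAW-90,2),(S(-.078,0,.064),YAW-90,3)])
```

```text
grasp now [ 0.4619 -0.032   0.1922] S [-0.1258  0.0005  0.1922] x [ 0.002  0.    -1.   ] jaw yaw -70.5 t 12.0 w 85.1
[21.1, 24.1, 0.3, 0.0, 0.0, -0.1]
[21.1, 24.1, 0.3, 0.0, 0.0, -0.1]
--
[28.7, -0.0, -0.0, 0.0, -0.0, -0.0]
[28.7, -0.0, -0.0, 0.0, -0.0, -0.0]
[28.7, -0.0, -0.0, 0.0, -0.0, -0.0]
--
```

Emit:
{"name": "arm_command", "arguments": {
  "motion": [
    [70,21,24,0.3,0,0,0],
    [70,21,24,0.2,0,0,0],
    [65,29,0,0,0,0,0],
    [65,29,0,0,0,0,0],
    [65,28,0,0,0,0,0]
  ],
  "newtons": 30
}}

```text
clock: 12.62
position: [0.5073, -0.0162, 0.2213]
ee_rot: [0.955, 1.351, -0.953]
force: [-0.3, -0.0, -0.4]
width: 0.707
```

Emit:
{"name": "arm_command", "arguments": {
  "motion": [
    [65,0,0,0,0,0,0],
    [30,0,0,0,0,0,0],
    [30,0,0,0,0,0,0],
    [30,0,0,0,0,0,0],
    [30,0,0,0,0,0,0]
  ]
}}

```text
clock: 13.25
position: [0.5062, -0.0172, 0.2234]
ee_rot: [0.956, 1.35, -0.954]
force: [0.1, -0.6, 6.1]
width: 0.429
```

Run:
```python
from h import *
plan([]); print(arm.observe()["force"])
```

```text
grasp now [ 0.5064 -0.0172  0.0644] S [-0.0789 -0.0004  0.0644] x [ 0.002 -0.    -1.   ] jaw yaw -70.5 t 13.25 w 39.4
[ 0.06623824 -0.56948192  6.07432327]
```

Emit:
{"name": "arm_command", "arguments": {
  "motion": [
    [30,0,-9,0,0,0,0],
    [30,0,-9,0,0,0,0],
    [30,0,-8,0,0,0,0],
    [30,0,0,0,0,0,0]
  ]
}}

```text
clock: 13.75
position: [0.4804, -0.0263, 0.2228]
ee_rot: [0.955, 1.351, -0.956]
force: [2.1, -0.2, 5.6]
width: 0.426
```

Emit:
{"name": "arm_command", "arguments": {
  "motion": [
    [30,-20,0,0,0,0,0],
    [30,-30,0,0,0,0,0],
    [30,-40,0,0,0,0,0],
    [30,-40,0,0,0,0,0],
    [30,0,0,0,0,0,0]
  ]
}}

```text
clock: 14.38
position: [0.4806, -0.0263, 0.3542]
ee_rot: [0.956, 1.349, -0.955]
force: [-0.5, -0.1, -3.1]
width: 0.424
```

Run:
```python
from h import *
print(arm.observe()["force"])
plan([([.40,-.33,.20],-90,8)])
```

```text
[-0.46138605 -0.14125845 -3.07416651]
grasp now [ 0.4809 -0.0264  0.1952] S [-0.106  -0.0005  0.1952] x [ 0.002 -0.001 -1.   ] jaw yaw -70.6 t 14.375 w 38.9
[-0.6, -22.1, 32.5, 2.4, 0.0, -0.0]
[-0.6, -20.7, 33.4, 2.4, 0.0, -0.0]
[-0.6, -19.3, 34.2, 2.4, 0.0, -0.0]
[-0.6, -17.8, 35.0, 2.4, 0.0, -0.0]
[-0.6, -16.3, 35.7, 2.4, 0.0, -0.0]
[-0.6, -14.8, 36.4, 2.4, 0.0, -0.0]
[-0.6, -13.3, 37.0, 2.4, 0.0, -0.0]
[-0.6, -11.7, 37.5, 2.4, 0.0, -0.0]
--
```

Emit:
{"name": "arm_command", "arguments": {
  "motion": [
    [30,-1,-22,32.5,2.4,0,0],
    [30,-1,-20.7,33.4,2.4,0,0],
    [30,-1,-19.3,34.2,2.4,0,0],
    [30,-1,-17.8,35,2.4,0,0],
    [30,0,-16.3,35.7,2.4,0,0]
  ]
}}

```text
clock: 15.0
position: [0.4294, -0.2167, 0.3546]
ee_rot: [1.113, 1.272, -1.116]
force: [0.5, 0.8, -2.2]
width: 0.426
```

Emit:
{"name": "arm_command", "arguments": {
  "motion": [
    [30,0,-14.8,36.4,2.4,0,0],
    [30,0,-13.3,37,2.4,0,0],
    [30,0,-11.7,37.5,2.4,0,0],
    [30,0,0,0,0,0,0],
    [30,0,0,0,0,0,0]
  ]
}}

```text
clock: 15.62
position: [0.4008, -0.329, 0.355]
ee_rot: [1.206, 1.215, -1.207]
force: [-0.1, 0.7, -2.0]
width: 0.431
```

Run:
```python
from h import *
s=arm.observe();d=get_image("wrist");P=cloud(d,s);v=d["range_z"]>0;cv2.imwrite("pics/w6.png",d["frame"][:,:,::-1])
x,y,z=P[...,0],P[...,1],P[...,2]
R_=v&(abs(z-.044)<.004)&(x>.38)&(x<.7)&(y<-.2)&(y>-.45)
print("rim x",np.percentile(x[R_],[.5,99.5]),"y",np.percentile(y[R_],[.5,99.5]),R_.sum())
for a in(.45,.5,.55,.6):
    for ylo,yhi in((-.42,-.38),(-.26,-.22)):
        k=R_&(abs(x-a)<.015)&(y>ylo)&(y<yhi)
        if k.sum()>5:print("rim",a,ylo,k.sum(),np.percentile(y[k],[2,50,98]).round(4))
for b in(-.38,-.34,-.30,-.26):
    k=R_&(abs(y-b)<.015)&(x>.6)
    if k.sum()>5:print("far rim at y",b,np.percentile(x[k],[2,50,98]).round(4))
k=v&(abs(z-.069)<.004)&(x>.46)&(x<.57)&(y>-.33)&(y<-.24)
if k.sum()>5:
    print("pot",k.sum(),cv2.minEnclosingCircle((P[k][:,:2]*1000).astype(np.float32)))
k=v&(abs(z-.024)<.004)&(x>.45)&(x<.6)&(y>-.39)&(y<-.31);print("floor",np.median(z[k]),k.sum())
for t in("tray","pot","green_filter_tip","green_filter_center"):print(t,[(np.round(r["point"],4).tolist(),round(r["p"],2)) for r in pinpoint("wrist",t)[:1]])
plan([])
```

```text
rim x [0.40860622 0.54471876] y [-0.4071831  -0.24183091] 3251
rim 0.45 -0.42 236 [-0.4071 -0.4048 -0.4031]
rim 0.45 -0.26 244 [-0.2465 -0.2447 -0.2423]
rim 0.5 -0.42 280 [-0.4069 -0.4044 -0.4026]
rim 0.5 -0.26 331 [-0.2598 -0.2449 -0.2419]
rim 0.55 -0.42 112 [-0.4065 -0.4041 -0.4023]
rim 0.55 -0.26 110 [-0.2459 -0.244  -0.2416]
pot 1151 ((506.56134033203125, -278.4202880859375), 24.707529067993164)
floor 0.023686252067888047 9885
tray [([0.5267, -0.3216, 0.0007], 0.63)]
pot [([0.5082, -0.2781, 0.0228], 0.87)]
green_filter_tip [([0.4942, -0.3297, 0.1926], 0.74)]
green_filter_center [([0.391, -0.3342, 0.1946], 0.73)]
grasp now [ 0.4018 -0.3288  0.1974] S [-0.2816 -0.2592  0.1974] x [-0.     0.001 -1.   ] jaw yaw -89.6 t 15.875 w 39.1
```

View pics/w6.png

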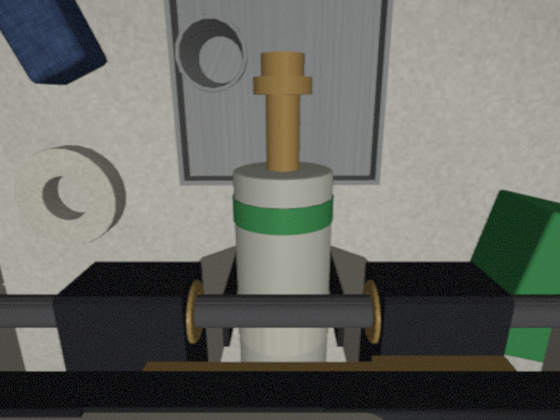

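Run:
```python
from h import *
plan([([.530,-.353,.14],-89.7,3),([.530,-.353,.060],-89.7,3)])
```

```text
grasp now [ 0.4018 -0.3288  0.1974] S [-0.2816 -0.2592  0.1974] x [-0.     0.001 -1.   ] jaw yaw -89.6 t 15.875 w 39.1
[19.1, 42.7, 8.3, 0.0, -0.0, 0.0]
[19.1, 42.7, 8.3, 0.0, -0.0, 0.0]
[19.1, 42.7, 8.3, 0.0, -0.0, 0.0]
--
[26.7, -0.0, -0.0, 0.0, 0.0, -0.0]
[26.7, -0.0, -0.0, 0.0, 0.0, -0.0]
[26.7, -0.0, -0.0, 0.0, 0.0, -0.0]
--
```

Emit:
{"name": "arm_command", "arguments": {
  "motion": [
    [30,5,42.5,8.3,0,0,0],
    [30,19,42.5,8.3,0,0,0],
    [30,33,42.5,8.3,0,0,0],
    [30,20,0,0,0,0,0],
    [30,20,0,0,0,0,0]
  ]
}}

```text
clock: 16.5
position: [0.5299, -0.3533, 0.2582]
ee_rot: [1.205, 1.213, -1.205]
force: [-0.5, -0.3, -1.9]
width: 0.425
```

Emit:
{"name": "arm_command", "arguments": {
  "motion": [
    [30,20,0,0,0,0,0],
    [30,15,0,0,0,0,0],
    [30,0,0,0,0,0,0]
  ]
}}

```text
clock: 16.88
position: [0.529, -0.3535, 0.2235]
ee_rot: [1.205, 1.214, -1.206]
force: [-0.1, 0.1, -2.8]
width: 0.426
```

Run:
```python
from h import *
print(arm.observe()["force"])
plan([([.530,-.353,.0475],-89.7,3)])
```

```text
[-0.08188815  0.12774511 -2.75442513]
grasp now [ 0.5287 -0.3533  0.0645] S [-0.1701 -0.3247  0.0645] x [-0.002  0.001 -1.   ] jaw yaw -89.7 t 16.875 w 39.2
[5.7, 0.3, -0.2, 0.0, -0.0, 0.0]
[5.7, 0.3, -0.2, 0.0, -0.0, 0.0]
[5.7, 0.3, -0.2, 0.0, -0.0, 0.0]
--
```

Emit:
{"name": "arm_command", "arguments": {
  "motion": [
    [30,6,0,0,0,0,0],
    [30,5,0,0,0,0,0],
    [30,4,0,0,0,0,0],
    [30,2,0,0,0,0,0],
    [30,0,0,0,0,0,0]
  ]
}}

```text
clock: 17.5
position: [0.5292, -0.3541, 0.2075]
ee_rot: [1.206, 1.212, -1.206]
force: [-0.3, 0.2, -2.5]
width: 0.429
```

Run:
```python
from h import *
print(arm.observe()["force"]); plan([])
```

```text
[-0.28491353  0.21777573 -2.53909519]
grasp now [ 0.5292 -0.3541  0.0485] S [-0.17   -0.3255  0.0485] x [-0.  0. -1.] jaw yaw -89.7 t 17.5 w 39.4
```

Not touching yet (force unchanged); lower a couple of mm more.

Emit:
{"name": "arm_command", "arguments": {
  "motion": [
    [30,1,0,0,0,0,0],
    [30,1,0,0,0,0,0],
    [30,1,0,0,0,0,0],
    [30,0,0,0,0,0,0]
  ]
}}

```text
clock: 18.0
position: [0.5293, -0.3541, 0.2055]
ee_rot: [1.206, 1.211, -1.206]
force: [-2.8, 1.5, 7.3]
width: 0.423
```

Emit:
{"name": "arm_command", "arguments": {
  "motion": [
    [50,0,0,0,0,0,0],
    [50,0,0,0,0,0,0],
    [50,0,0,0,0,0,0],
    [50,-10,0,0,0,0,0],
    [50,-20,0,0,0,0,0]
  ]
}}

```text
clock: 18.62
position: [0.529, -0.3539, 0.2347]
ee_rot: [1.206, 1.213, -1.206]
force: [0.8, 0.2, -0.4]
width: 0.542
```

Emit:
{"name": "arm_command", "arguments": {
  "motion": [
    [50,-40,0,0,0,0,0],
    [60,-50,0,0,0,0,0],
    [60,-20,-60,0,0,0,0],
    [60,0,-60,0,0,0,0],
    [60,0,0,0,0,0,0]
  ]
}}

```text
clock: 19.25
position: [0.4053, -0.3554, 0.3452]
ee_rot: [1.208, 1.21, -1.211]
force: [1.6, -0.2, 0.2]
width: 0.655
```

Run:
```python
from h import *
s=arm.observe();d=get_image("wrist");P=cloud(d,s);cv2.imwrite("pics/w7.png",d["frame"][:,:,::-1])
for c in("wrist","scene","top"):
  if c!="wrist":e=get_image(c)
  for t in("green_filter_tip","green_filter_tail","green_filter_center","tray","pot","tape_roll","dressing_pack","jar_green"):
    print(c,t,[(np.round(r["point"],3).tolist(),round(r["p"],2)) for r in pinpoint(c,t)[:1]])
  if c=="scene":cv2.imwrite("pics/s7.png",e["frame"][:,:,::-1])
print(s["force"]);plan([])
```

```text
wrist green_filter_tip []
wrist green_filter_tail [([0.452, -0.354, 0.042], 0.61)]
wrist green_filter_center [([0.522, -0.359, 0.045], 0.64)]
wrist tray [([0.525, -0.322, -0.0], 0.61)]
wrist pot [([0.508, -0.277, 0.024], 0.81)]
wrist tape_roll [([0.388, -0.136, 0.001], 0.68)]
wrist dressing_pack [([0.526, -0.142, -0.001], 0.73)]
wrist jar_green []
scene green_filter_tip [([0.62, -0.352, 0.043], 0.77)]
scene green_filter_tail []
scene green_filter_center [([0.514, -0.352, 0.046], 0.7)]
scene tray [([0.502, 0.298, -0.003], 0.64)]
scene pot [([0.506, -0.277, 0.023], 0.88)]
scene tape_roll [([0.387, -0.132, -0.002], 0.93)]
scene dressing_pack [([0.528, -0.148, 0.0], 0.56)]
scene jar_green [([0.655, 0.114, 0.0], 0.59)]
top green_filter_tip [([0.626, -0.35, 0.044], 0.68)]
top green_filter_tail [([0.455, -0.354, 0.04], 0.74)]
top green_filter_center [([0.516, -0.353, 0.047], 0.9)]
top tray [([0.524, -0.32, 0.002], 0.62)]
top pot [([0.509, -0.275, 0.023], 0.74)]
top tape_roll [([0.392, -0.135, -0.002], 0.77)]
top dressing_pack [([0.527, -0.143, 0.002], 0.65)]
top jar_green [([0.652, 0.112, -0.0], 0.67)]
[ 1.59703292 -0.23434427  0.17762969]
grasp now [ 0.4099 -0.3547  0.1854] S [-0.2825 -0.2863  0.1854] x [ 0. -0. -1.] jaw yaw -89.7 t 20.6 w 60.0
```

View pics/w7.png

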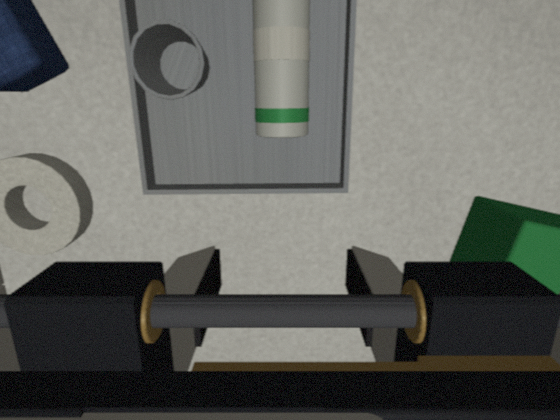

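View pics/s7.png

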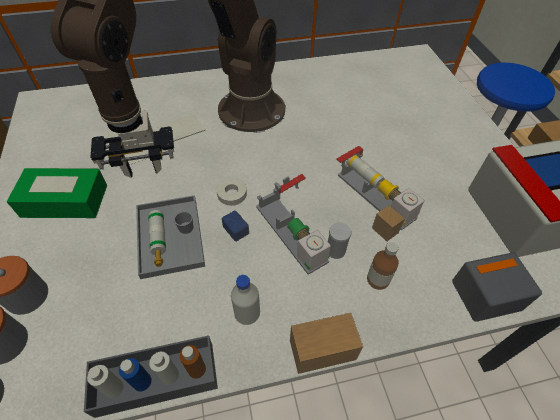

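The wrist view shows the filter lying in the tray beside the pot, its plain end at about (282,133) and inside the rim. The scene view shows the whole filter in the tray at about (156,235), the lever open at (291,183), and everything else where it was. The arm is clear, so I'm handing in.

```bash
python3 -c "
from cell import arm
print(arm.sign_off(), arm.observe()['clock'])"
```

```text
the job is handed in; nothing more can be done
the job is handed in; nothing more can be done
```

The used filter is out of the green outlet and lying flat on the tray floor beside the pot. I handed the job in at about 20.6 s of the 72 s allowed; sign-off gives no verdict.

**Steps done:** I swung the red latch over and let it fall open. I then pulled the green sleeve back about 18 mm and released it. The filter popped out about 18 to 20 mm, and the sleeve's front edge was back within about 1 mm of its rest position. I drew the filter a further 26 mm straight out, lifted it, and laid it in the tray.

**Last checks:**
- **Filter:** The networks put the tip at about (0.62, -0.35), the plain end at about (0.453, -0.354) and the centre at 45 to 47 mm high. That is inside the tray walls, below the 50 mm limit and level. The wrist camera missed the tip (out of its view) and the scene camera missed the plain end, but the top camera found both.
- **Other things:** The pot, tape roll, dressing pack and jar read within about 5 mm of their starting positions. In the scene picture the yellow outlet, boxes and bottles looked untouched.
- **Disagreement:** One scene search reported the tray at the yellow stand's position, a false match. The wrist and top cameras both put the tray where it belongs.
- **Arm:** It was clear of everything, with a measured force under 2 N.

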